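# Hang a vial basket in the rinse bath

### The arm

A 6-joint arm with a two-finger parallel gripper is mounted at the origin on the work surface. World frame = base frame: x ahead of the robot, y to its left, z up, the work surface at z = 0. Lengths are in m, angles in rad, forces in N, time in s.
With the tool pointing down it reaches from about 0.4 to 0.825 m from the base axis. Payload 7 kg.
Tool frame: the origin (TCP) lies at the centre of the arm's flange, where the gripper is bolted on; the fingertips stand 178 mm ahead of it and the grasp point (between the pads) lies 159 mm ahead of it (arm.tip_reach is the distance from the TCP to the fingertips, in m); z points along the fingers, y is the direction in which the jaws open and shut (so a half turn about z gives the same grasp; the last joint's range is limited). The gripper opens to 88 mm and grips with 3 to 60 N. Pads are 19 mm wide; open, the fingers measure 130 mm over their backs; the gripper's body (78 mm by 193 mm) begins 47 mm behind the grasp point.
Start: joints at [0.288, 0.359, 0.012, 0, -1.224, -0.288], TCP at [0.675, -0, 0.405] pointing down, gripper open.
Joint ranges: [-3.07, 3.07], [-1.43, 2.12], [-1.02, 1.25], [-3.03, 1.67], [-3.05, -0], [-3.03, 3.03]. Speed limits (rad/s): [2.39, 2.39, 3.01, 3.14, 3.14, 3.14].

### API

Orientations are given as [roll, pitch, yaw] about the fixed x, y, z axes, in that order (R = Rz(yaw) Ry(pitch) Rx(roll)).
In Python, from station import arm gives the robot as it stands.
- The arm moves only by the shell command python3 -m inch 'ROWS' [OPENING] [FORCE]. ROWS is JSON, a list that holds one entry, the list of rows, each a list of 6 numbers: the shift along the world's x, y, z in units of 200 mm (1.0 is 200 mm), then the turn, a rotation vector about the world's x, y, z in units of 180 degrees (1.0 is 180 degrees). A call has 1 to 8 rows; each row is the pose to reach, as a shift and turn from the pose commanded when the call began, turning the shorter way round; what a row does not reach only later rows make up. A row lasts 1/8 s, in which the tool goes at most 62.5 mm and 10.7 degrees, less where a joint would pass 70% of its speed; a pose out of reach is approached as far as the arm can. A call with a number of a shift or a turn outside -1 to 1 is refused whole. A call with a gripper value outside its range is refused whole. OPENING is the finger opening in mm, from 0 to 87.6, set as the call begins (- or left out, the last holds). The fingers move at their own pace and stop on an object; FORCE is the grip in N (left out, the last holds). Time passes only in rows, so rows that repeat a pose let the fingers close. It gives the time, the measured TCP pose, the force and the opening at its end, in the units of the state.
- arm.get_state(): the state, without advancing time (a new reading comes with each control period).
- arm.grab_frame(name): name is "scene" or "side" or "wrist"; returns the picture (480x640x3 uint8, blue, green, red); there is no depth.
- arm.camera_params(name): a dict with "vertical_fov" (degrees; the focal length in pixels is half the picture's height over the tangent of half this angle, whatever the lens; pixels are square), "cx", "cy" (the principal point, pixels), "pose" (4x4, takes a point from camera to world coordinates). Camera axes: x right, y down, z forward; pixel columns grow to the right and rows downward; lengths in m; the calibration is good to about 2 mm. A picture is of the moment at which its call begins: read the wrist's pose just before it. camera_params takes no time and is no camera call; for the wrist camera it gives the pose at the moment of the call.
- arm.job_done(): hands the job in, once; it reports no verdict.
Trained networks look in the newest picture that a camera, given by its name, has taken for a name from the list of things; names that differ only in an ending like _2 or _b are one class to them, and where a whole thing is asked for, a point or a joint stands for the part that bears it (a point fixed in the world has none). Each returns a list of dicts, best first, with "score" (0 to 1); they miss things now and then, are a little off and sometimes report something else, mostly with a low value. They report only what shows in the picture. A call takes as long as a camera call. They do not tell look-alikes from the thing itself.
- arm.search_frame(target, camera): "box" ([left, top, right, bottom] in pixels, round what is visible of it).
- arm.regions_of(target, camera): "region" (480x640 bool, what is visible of it) and "box" ([left, top, right, bottom] in pixels, round what is visible of it).
The state is a dict: "t": time; "q": joint angles; "qd": joint speeds; "joint_efforts": joint torques, N m; "eef_pos": TCP position; "ee_rot": TCP orientation; "force": force on the tool from outside, world axes, zero at the start; "moment": the same for the moment, N m; "width": finger opening in m.
Only numpy, scipy, OpenCV 4.12 (cv2) and the standard library are available. Lean on these libraries where they do the work, as an engineer would, in place of code of your own. Each camera call takes 0.05 s, during which the arm holds its last target.

### The job

Pick up the vial basket that has the bent-over lip and hang it inside the rinse bath, its lip hooked right down over the rim of the tank's long wall nearest the robot, on the open part clear of the hood, and let go of it. Then push it, still hanging, along the rim under the hood until it is up against the stop, and leave it hanging there. Keep the basket upright all the time and leave the other things on the bench where they are.

Things in the scene. Friction and masses are not known exactly. Their poses are not given: they have to be found in the camera images.
- bath: Rinse bath, fixed. Origin: centre of its base's underside; z up, x across it (away from the robot, give or take 0.3 rad), y along it. White base 200 (x) x 400 (y) x 45 mm. In it an open steel tank, outside 138 (x) x 308 (y), walls 4 mm, parallel to x and y, floor about 95 mm below its rim. The tank is fixed but was set in with play: see bath_rim. Hood at the -y end; open above for y over -70.
- bath_rim (a point): NOMINAL middle of the near long wall's top edge, at x = -67, y = 0, 145 mm up in the bath's frame. The real wall (4 mm thick) may lie up to 11 mm to either side in x (and the tank 6 mm in y), and the real rim up to 7 mm higher or lower: not measured here, so feel for it. The tank does not give when touched.
- bath_stop (a point): Middle of the stop's face, in the bath's frame at x = -40, y = -95, 130 mm up, looking to +y. Dark steel plate, x = -52 to -28, from 95 mm above the bench up to the hood. White hood roof over it: x = -90 to 70, y = -195 to -70, 177 to 206 mm above the bench; its pillar is beyond the tank's end. Home against the stop, the basket's origin is at y = -40 of the bath.
- basket: Loose steel vial basket, 0.2 to 0.31 kg, eight amber vials fixed in it; told from the rack by its high back wall with a bent lip. Origin: centre of the tray's underside; z up. Tray 44 (x) x 110 (y) mm; end plates 45 mm high at y = +-55, good to push on. At the start the lip (-x) side faces the robot within 0.6 rad. Hung, its axes point as the bath's and it slides along the rim at about 1 to 2 N.
- basket_lip (a point): Middle of the lip's underside, in the basket's frame at x = -25.5, y = 0, 62 mm up; it rests on the rim when hung. Back wall: outer face x = -22, 65 mm high. From its top the lip is bent to -x (top 65 mm up), then down along the whole 110 mm: the leg is at x = -32 to -29, its foot 40 mm above the origin. Gap between wall and leg 7 mm.
- basket_grip (a point): Centre of the basket's white grip bar on its middle stem, in the basket's frame at x = 0, y = 0, 105 mm up. Bar 10 (x) x 46 (y) x 20 mm high: pinch it from above across its 10 mm. The centre of mass is about under it.
- rack: Bystander: a plain steel vial rack on the bench with the same tray, the same T-handle and six vials, but low all round (15 mm walls) and without lip. Origin: centre of its underside. To be left alone. It and the basket may have changed places.
- reagent: Bystander: amber bottle, 70 mm wide, 150 mm high, origin at the centre of its underside.
- jar: Bystander: white jar, 56 mm wide, 70 mm high, origin at the centre of its underside.
- beaker: Bystander: glass beaker, 72 mm wide, 90 mm high, origin at the centre of its underside.
- tape: Bystander: roll of white paper tape lying flat, 84 mm wide, 30 mm high, origin at the centre of its underside.
- cap: Bystander: white screw cap, 28 mm wide, 12 mm high, origin at the centre of its underside.
Mind the look-alikes: they are no part of the job. What is shaped like the basket but green or red is not meant.

How it is judged:
By the outcome, as a careful person would: the job done as asked, in the order asked, and still so for the second after the job is handed in, with the robot touching nothing.
It also fails if it takes over 58 s, if anything falls off the work surface, if the arm or the gripper's body presses on something with over 40 N, if the wrist force passes 120 N, or if a joint passes its speed limit or range.

## Working session

There is one attempt and no reset: what is moved stays moved. The work goes in short steps, Python scripts to look and compute and a shell command to move; the robot and the scene stay as the last step left them, time stands still between calls to the robot, and variables do not carry over. Pictures are saved under pics/ and viewed, and the job is handed in when it is done.

```bash
ls; mkdir -p pics
python3 - <<'E'
from station import arm
import cv2
print(arm.get_state())
for n in ("scene","side","wrist"):
    f=arm.grab_frame(n); cv2.imwrite(f"pics/{n}0.png",f)
    p=arm.camera_params(n); print(n,p)
E
```

```text
pics
{'t': 0.0, 'q': array([ 2.88111176e-01,  3.59382540e-01,  1.10313758e-02, -3.23575034e-04,
       -1.22411292e+00, -2.88110267e-01]), 'qd': array([-0.00061415, -0.00139256, -0.00200535,  0.00200912,  0.0002373 ,
       -0.00035011]), 'joint_efforts': array([-8.00930356e-04, -5.82726967e+01,  2.93058443e+01,  6.99745238e+00,
        6.93249181e-03, -2.06530804e-04]), 'eef_pos': array([ 6.74794595e-01, -1.89644130e-06,  4.03718081e-01]), 'ee_rot': array([ 3.13990720e+00, -1.82278643e-04, -1.57090546e+00]), 'force': array([0.08350755, 0.51311395, 1.04302682]), 'moment': array([0.05219487, 0.00608456, 0.03444807]), 'width': 0.08770306935145247}
scene {'vertical_fov': 57.05171684993377, 'cx': 313.99917168685306, 'cy': 245.77544327294228, 'pose': array([[-0.26007461,  0.51798218, -0.8148961 ,  1.32052927],
       [ 0.9654532 ,  0.15362396, -0.21047517,  0.34484136],
       [ 0.01616518, -0.8414833 , -0.54004124,  0.60832849],
       [ 0.        ,  0.        ,  0.        ,  1.        ]])}
side {'vertical_fov': 46.60152494420661, 'cx': 323.20206848182113, 'cy': 240.55683014995694, 'pose': array([[-0.99224445, -0.09040045,  0.08531535,  0.52258353],
       [-0.12242757,  0.59200347, -0.79658231,  1.0597669 ],
       [ 0.02150441, -0.80084933, -0.59847967,  0.81257854],
       [ 0.        ,  0.        ,  0.        ,  1.        ]])}
wrist {'vertical_fov': 59.56351247659154, 'cx': 317.7823837054788, 'cy': 239.77309237316052, 'pose': array([[-9.99998838e-01,  4.33404587e-04, -1.46189185e-03,
         6.75393037e-01],
       [ 6.35754782e-05,  9.69770742e-01,  2.44017835e-01,
        -6.49277517e-02],
       [ 1.52345839e-03,  2.44017459e-01, -9.69769642e-01,
         3.84311083e-01],
       [ 0.00000000e+00,  0.00000000e+00,  0.00000000e+00,
         1.00000000e+00]])}
```

View pics/scene0.png

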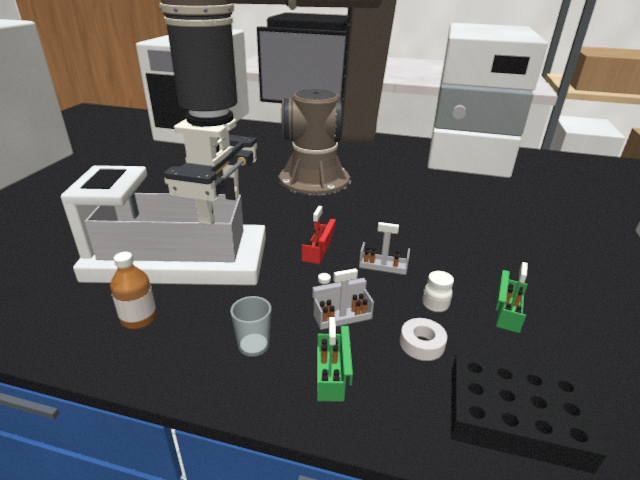

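View pics/side0.png

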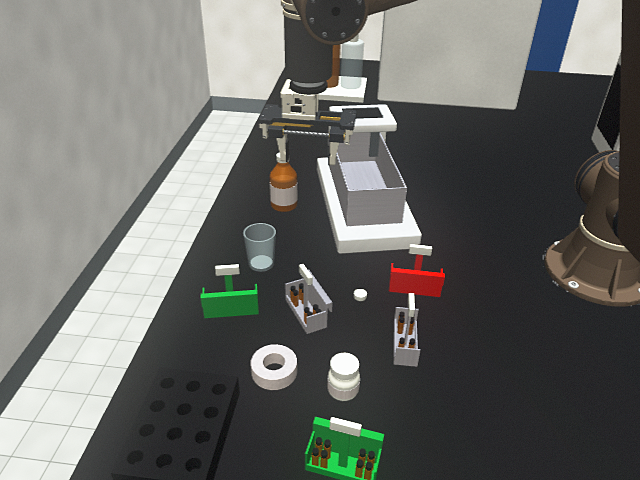

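View pics/wrist0.png

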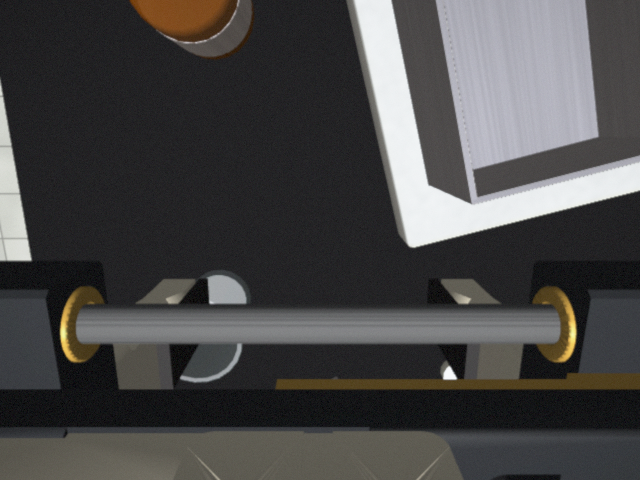

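Candidates: grey high-backed (scene 343,300), grey low rack (scene 385,255), green (335,365) and (512,300), red (318,240). The basket is the grey one at (343,300); checking by crops.

Run:
```python
import cv2,numpy as np
s=cv2.imread('pics/scene0.png');d=cv2.imread('pics/side0.png')
a=cv2.resize(s[255:335,295:395],(800,640))[:600]
a=cv2.resize(s[260:335,300:400],(800,600),interpolation=cv2.INTER_CUBIC);cv2.imwrite('pics/c1.png',a)
a=cv2.resize(d[255:345,265:385],(800,600),interpolation=cv2.INTER_CUBIC);cv2.imwrite('pics/c2.png',a)
a=cv2.resize(s[155:290,70:270],(800,540),interpolation=cv2.INTER_CUBIC);cv2.imwrite('pics/c3.png',a)
a=cv2.resize(d[90:255,300:440],(500,589),interpolation=cv2.INTER_CUBIC);cv2.imwrite('pics/c4.png',a)
```

```text
(no output)
```

View pics/c1.png

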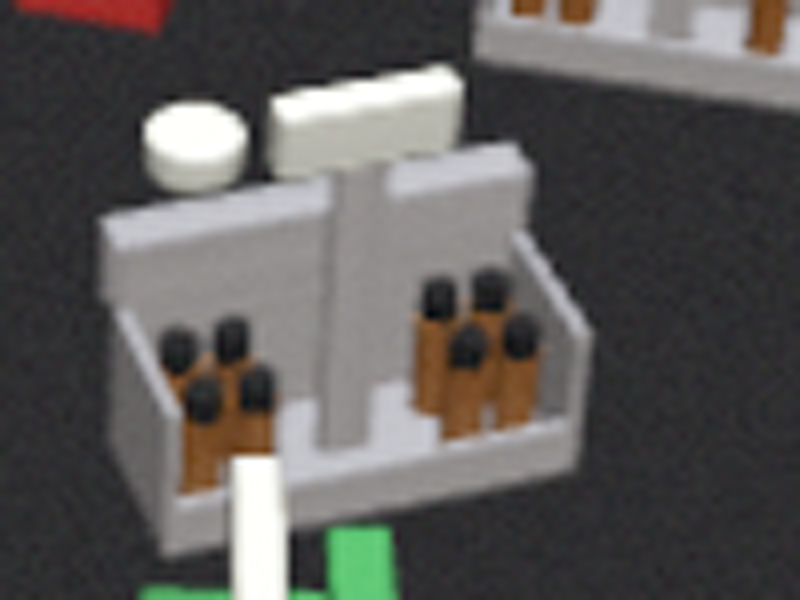

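View pics/c2.png

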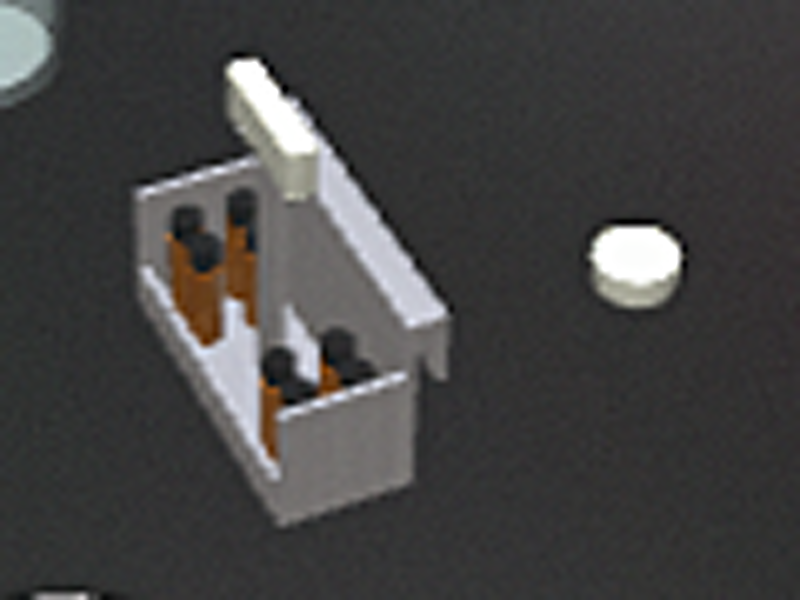

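View pics/c3.png

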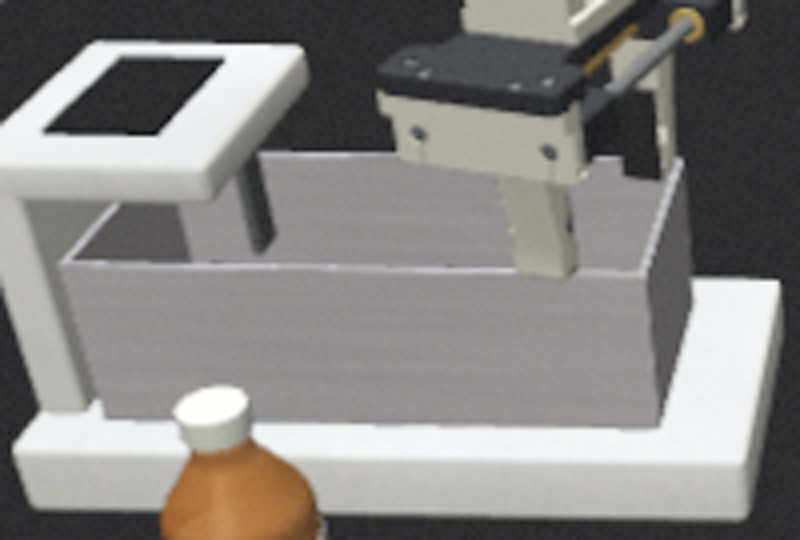

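View pics/c4.png

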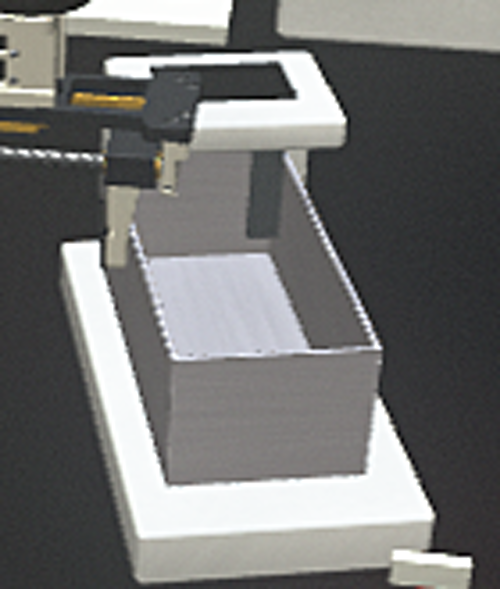

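The crops confirm it: tall back wall and bent lip towards the robot (scene 343,300; side 307,298). Now I fit the poses from both views.

```bash
cat > h.py <<'E'
import numpy as np,cv2
from scipy.optimize import least_squares
from station import arm
def proj(n,P,par=None):
    p=par or arm.camera_params(n); T=np.linalg.inv(p['pose']); f=240/np.tan(np.radians(p['vertical_fov'])/2)
    c=P@T[:3,:3].T+T[:3,3]; return np.c_[p['cx']+f*c[:,0]/c[:,2],p['cy']+f*c[:,1]/c[:,2]]
def Rz(a): c,s=np.cos(a),np.sin(a); return np.array([[c,-s,0],[s,c,0],[0,0,1]])
def fit(obs,fn,x0):  # obs: list (cam, model pt mm, pix)
    pr={n:arm.camera_params(n) for n in('scene','side')}
    def r(x):
        o=[]
        for n,m,px in obs: o.append(proj(n,fn(x,np.array(m)/1000.)[None],pr[n])[0]-px)
        return np.ravel(o)
    s=least_squares(r,x0,loss='soft_l1'); return s.x,r(s.x).reshape(-1,2)
E
cat > fit.py <<'E'
from h import *
A=lambda u,v:np.array([300+u/8,260+v/8]); B=lambda u,v:np.array([265+u/6.667,255+v/6.667])
C=lambda u,v:np.array([70+u/4,155+v/4]); D=lambda u,v:np.array([300+u/3.571,90+v/3.571])
S,d='scene','side'
ob=[(S,(22,-55,0),A(163,553)),(S,(22,55,0),A(578,470)),(S,(22,55,45),A(590,330)),(S,(-32,55,65),A(517,145)),(S,(-32,-55,65),A(103,218)),
(S,(5,-23,95),A(272,172)),(S,(5,23,95),A(460,150)),
(d,(22,55,0),B(280,525)),(d,(-22,55,0),B(410,485)),(d,(22,55,45),B(278,415)),(d,(-32,55,65),B(448,315)),(d,(-32,55,40),B(443,380)),(d,(-5,-23,115),B(255,60)),(d,(5,-23,115),B(230,68)),(d,(22,-55,0),B(140,295)),(d,(5,23,95),B(285,195))]
f=lambda x,m:Rz(x[2])@m+np.array([x[0],x[1],0])
x,r=fit(ob,f,[.75,.25,0]); print('basket',x); print(np.round(r,1).tolist())
bo=[(S,(100,200,45),C(745,465)),(S,(100,200,0),C(745,518)),(S,(100,-200,45),C(15,450)),(S,(100,-200,0),C(33,508)),(S,(-100,200,45),C(778,282)),
(d,(100,200,45),D(137,537)),(d,(100,200,0),D(140,582)),(d,(-100,200,45),D(432,515)),(d,(100,-200,45),D(63,243)),
(d,(-90,-70,206),D(345,128)),(d,(-90,-195,206),D(303,52)),(S,(70,-70,206),C(212,165)),(S,(-90,-70,206),C(305,50)),(S,(-90,-195,206),C(95,42))]
b,r=fit(bo,f,[.65,-.05,0]); print('bath',b); print(np.round(r,1).tolist())
to=[(S,(69,154,145),C(645,273)),(S,(69,-154,145),C(65,262)),(S,(-69,154,145),C(682,160)),(d,(69,154,145),D(170,358)),(d,(-69,154,145),D(380,350))]
g=lambda x,m:f(b,m+np.array([x[0],x[1],x[2]]))
t,r=fit(to,g,[0,0,0]); print('tank shift',t); print(np.round(r,1).tolist())
E
python3 fit.py
```

```text
basket [0.64372898 0.23342567 0.55825906]
[[-0.1, -0.5], [-0.5, -0.5], [-0.1, -0.1], [-0.5, -0.8], [-0.0, -1.0], [0.8, 1.1], [-0.3, -0.1], [-0.5, 0.4], [-0.0, -0.0], [-0.1, 0.7], [-0.2, 0.4], [0.1, -0.1], [0.2, -0.9], [-0.7, -0.8], [-0.2, 0.3], [0.3, 1.9]]
bath [ 0.55339441 -0.18694449  0.26005642]
[[0.9, -1.5], [2.0, 1.7], [-1.5, -0.5], [-0.3, 1.5], [1.4, -1.7], [-0.5, -0.1], [-2.0, 2.6], [1.0, 0.6], [-1.7, -0.6], [0.3, -3.6], [1.0, -1.8], [-1.7, -1.7], [0.5, -3.3], [-0.8, -2.2]]
tank shift [ 0.00388785 -0.00546308 -0.0003318 ]
[[0.3, 0.0], [-1.9, 0.5], [0.4, -0.8], [0.1, 0.8], [0.2, -0.2]]
```

```bash
python3 - <<'E'
from h import *
for n,a,b in [('green bar',(333,331),(227,270)),('red bar',(319,214),(420,250)),('rack bar',(388,228),(411,306))]:
    f=lambda x,m:x
    x,r=fit([('scene',(0,0,0),np.array(a)),('side',(0,0,0),np.array(b))],f,[.6,.2,.1]); print(n,x.round(3),r.round(1).tolist())
E
python3 -m inch '[[[-0.05,0.3,0,0,0,0.06],[-0.1,0.6,0,0,0,0.12],[-0.155,0.9,-0.1,0,0,0.178],[-0.155,1.0,-0.2,0,0,0.178]]]' 40 30
```

```text
green bar [0.799 0.244 0.105] [[-0.2, -0.4], [-0.3, 0.5]]
red bar [0.42  0.122 0.105] [[-0.3, -0.6], [-0.2, 0.6]]
rack bar [0.438 0.29  0.103] [[0.1, 0.3], [0.1, -0.2]]
t: 0.65
eef_pos: [0.6431, 0.203, 0.3641]
ee_rot: [-3.141, 0.0, -1.007]
force: [-0.0, -0.1, -0.4]
width: 0.0536
```

```bash
python3 -m inch '[[[0,0.15,-0.1,0,0,0],[0,0.15,-0.2,0,0,0],[0,0.15,-0.2,0,0,0]]]'
python3 - <<'E'
from h import *
print(arm.get_state()['eef_pos'],arm.get_state()['ee_rot'],arm.get_state()['width'])
for n in('side','scene'):
    f=arm.grab_frame(n); cv2.imwrite(f'pics/{n}1.png',f)
s=cv2.imread('pics/scene1.png')[200:350,270:420];d=cv2.imread('pics/side1.png')[205:355,230:380]
cv2.imwrite('pics/m1.png',cv2.resize(np.hstack([s,d]),(800,400),interpolation=cv2.INTER_CUBIC))
E
```

```text
t: 1.02
eef_pos: [0.6435, 0.2296, 0.3221]
ee_rot: [3.137, 0.0, -1.013]
force: [1.0, 0.3, 0.3]
width: 0.0399
[0.64352066 0.22961919 0.32213797] [ 3.13701810e+00  8.62997004e-05 -1.01298099e+00] 0.039870269469590304
```

View pics/m1.png

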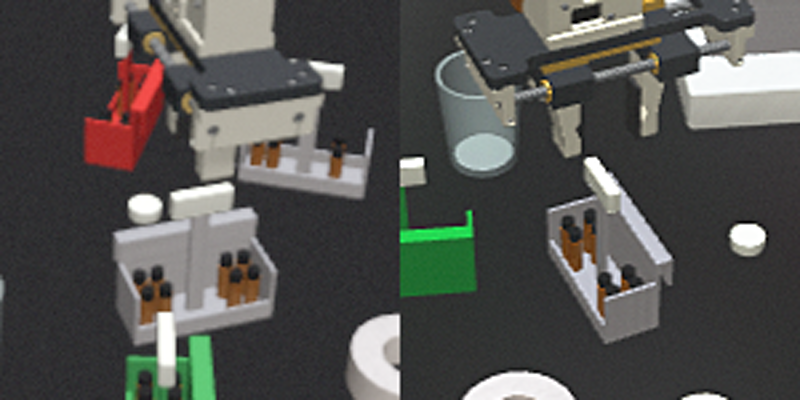

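The fingers straddle the white bar in both views; going down to it.

```bash
python3 -m inch '[[[0,0.017,-0.15,0,0,0],[0,0.017,-0.3,0,0,0],[0,0.017,-0.3,0,0,0]]]'; python3 -m inch '[[[0,0,0,0,0,0],[0,0,0,0,0,0],[0,0,0,0,0,0],[0,0,0,0,0,0]]]' 0 50; python3 -m inch '[[[0,0,0.1,0,0,0],[0,0,0.25,0,0,0],[0,0,0.25,0,0,0]]]'
python3 - <<'E'
from h import *
for n in('side','scene'):
    f=arm.grab_frame(n); cv2.imwrite(f'pics/{n}2.png',f)
s=cv2.imread('pics/scene2.png')[180:330,270:420];d=cv2.imread('pics/side2.png')[185:335,230:380]
cv2.imwrite('pics/m2.png',cv2.resize(np.hstack([s,d]),(800,400),interpolation=cv2.INTER_CUBIC))
E
```

```text
t: 1.5
eef_pos: [0.6437, 0.2325, 0.2634]
ee_rot: [3.138, 0.0, -1.013]
force: [0.2, -0.2, 0.5]
width: 0.0404
t: 2.0
eef_pos: [0.6441, 0.2335, 0.2655]
ee_rot: [-3.141, -0.0, -1.011]
force: [-1.0, -0.5, 3.9]
width: 0.0095
t: 2.38
eef_pos: [0.6445, 0.2338, 0.3171]
ee_rot: [-3.137, -0.0, -1.011]
force: [1.2, 0.7, -2.9]
width: 0.0098
```

View pics/m2.png

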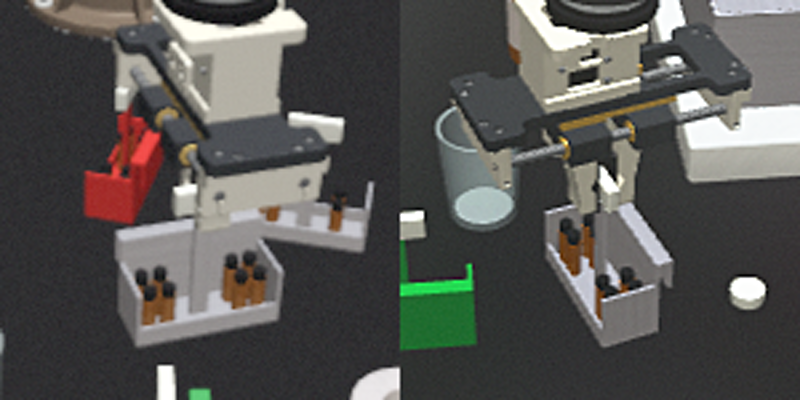

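Basket is lifted upright and level (force about 0.29 kg). Lift high and carry over the open part of the bath.

```bash
python3 -m inch '[[[0,0,0.2,0,0,0],[0,0,0.4,0,0,0],[-0.02,-0.1,0.6,0,0,-0.02],[-0.1,-0.3,0.675,0,0,-0.04],[-0.2,-0.5,0.675,0,0,-0.06],[-0.3,-0.75,0.675,0,0,-0.08],[-0.4,-1.0,0.675,0,0,-0.095],[-0.4,-1.0,0.675,0,0,-0.095]]]'
python3 -m inch '[[[-0.08,-0.25,0,0,0,0],[-0.14,-0.5,0,0,0,0],[-0.184,-0.7,0,0,0,0],[-0.184,-0.84,0,0,0,0],[-0.184,-0.878,0,0,0,0],[-0.184,-0.878,0,0,0,0],[-0.184,-0.878,0,0,0,0]]]'
python3 - <<'E'
from h import *
print(arm.get_state()['eef_pos'],arm.get_state()['ee_rot'])
for n in('side','scene','wrist'):
    f=arm.grab_frame(n); cv2.imwrite(f'pics/{n}3.png',f)
s=cv2.imread('pics/scene3.png')[60:300,60:300];d=cv2.imread('pics/side3.png')[50:290,250:490]
cv2.imwrite('pics/m3.png',cv2.resize(np.hstack([s,d]),(800,400),interpolation=cv2.INTER_CUBIC))
E
```

```text
t: 3.48
eef_pos: [0.5622, 0.0306, 0.4488]
ee_rot: [3.14, 0.0, -1.314]
force: [0.6, 0.3, -2.4]
width: 0.0099
t: 4.35
eef_pos: [0.5274, -0.1414, 0.4492]
ee_rot: [3.141, 0.0, -1.309]
force: [-0.2, -0.6, -2.2]
width: 0.0094
[ 0.52741169 -0.14139125  0.44918797] [ 3.14100249e+00  3.74293552e-04 -1.30927152e+00]
```

View pics/m3.png

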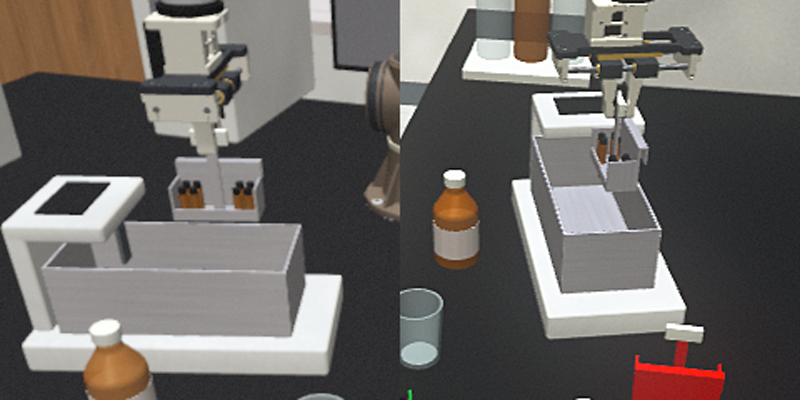

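View pics/wrist3.png

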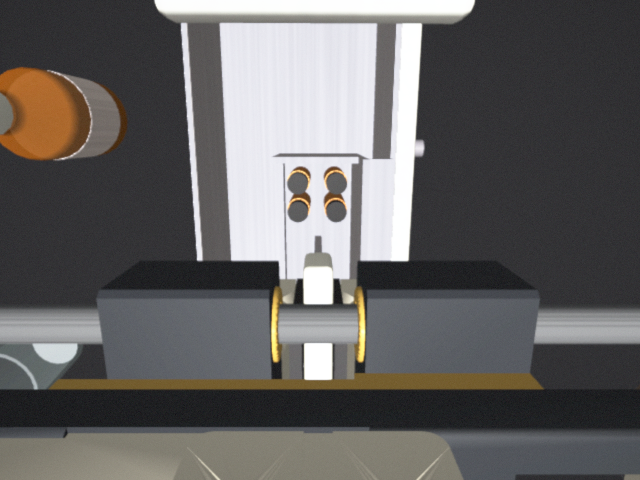

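The basket hangs level over the open tank in all views. The tank is now less hidden, so I refine its rim.

Run:
```python
import cv2
s=cv2.imread('pics/scene3.png');d=cv2.imread('pics/side3.png');w=cv2.imread('pics/wrist3.png')
cv2.imwrite('pics/c5.png',cv2.resize(s[160:290,70:270],(800,520),interpolation=cv2.INTER_CUBIC))
cv2.imwrite('pics/c6.png',cv2.resize(d[100:250,310:430],(480,600),interpolation=cv2.INTER_CUBIC))
cv2.imwrite('pics/c7.png',cv2.resize(w[0:270,340:460],(266,600),interpolation=cv2.INTER_CUBIC))
```

```text
(no output)
```

View pics/c5.png

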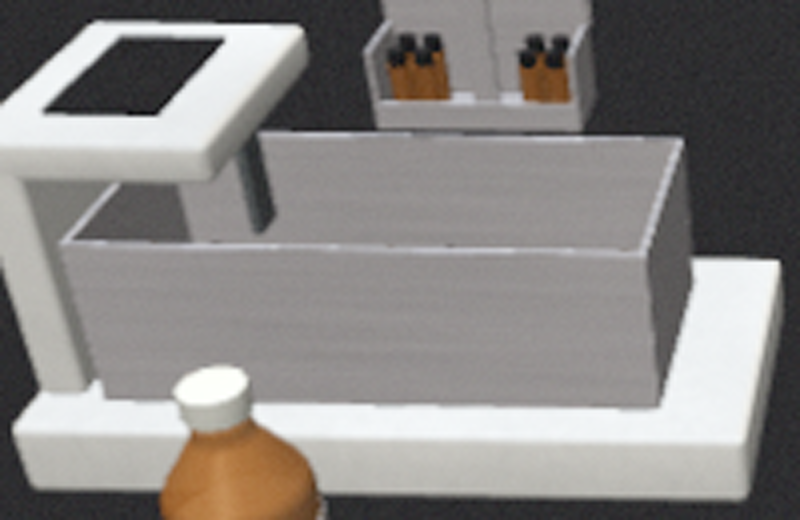

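View pics/c6.png

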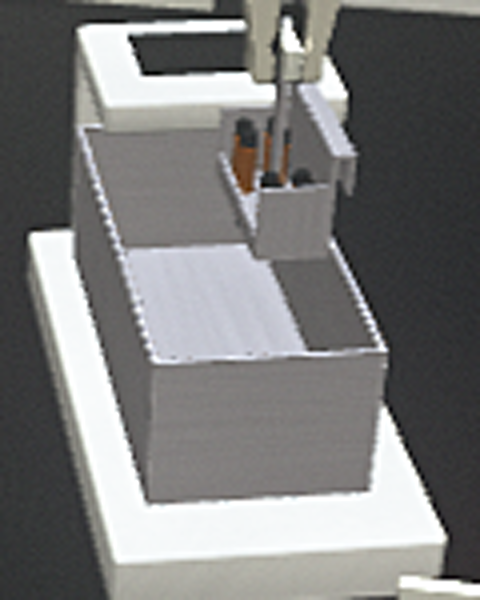

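View pics/c7.png

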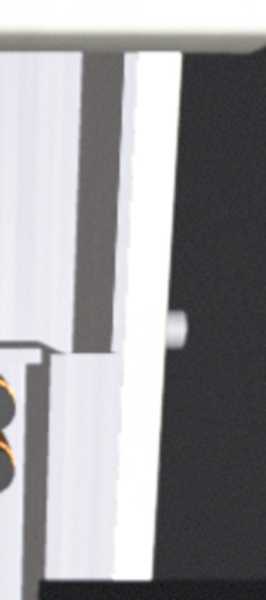

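Run:
```python
from h import *
C=lambda u,v:np.array([70+u/4,160+v/4]); D=lambda u,v:np.array([310+u/4,100+v/4])
S,d='scene','side'
f=lambda x,m:Rz(x[2])@m+np.array([x[0],x[1],0])
b=np.array([ 0.55339441,-0.18694449,0.26005642])
pr=arm.camera_params('wrist');st=arm.get_state();print(st['eef_pos'])
T=pr['pose'];F=240/np.tan(np.radians(pr['vertical_fov'])/2)
def bp(u,v,z):
    r=T[:3,:3]@np.array([(u-pr['cx'])/F,(v-pr['cy'])/F,1]); s=(z-T[2,3])/r[2]; return T[:3,3]+s*r
for nm,p,q in [('out',(401.7,23.4),(395.9,157.7)),('in',(395.9,23.4),(390.5,157.7))]:
    P=bp(*p,.145);Q=bp(*q,.145);a=np.arctan2(-(Q-P)[0],(Q-P)[1]);
    print(nm,(Rz(-b[2])@(P-[b[0],b[1],0])).round(4),(Rz(-b[2])@(Q-[b[0],b[1],0])).round(4),'yaw',a)
# hood edge yaw
P=bp(160,17,.177);Q=bp(468,17,.177);print('hood yaw',np.arctan2((P-Q)[1],(P-Q)[0]),(Rz(-b[2])@(P-[b[0],b[1],0])).round(4),(Rz(-b[2])@(Q-[b[0],b[1],0])).round(4))
to=[(S,(69,154,145),C(645,251)),(S,(69,-154,145),C(65,241)),(S,(-69,154,145),C(682,139)),(d,(69,154,145),D(152,360)),(d,(-69,154,145),D(385,350)),(d,(69,-154,145),D(82,127)),
 (S,(69,154,45),C(658,406)),(S,(69,-154,45),C(108,398)),(d,(69,154,45),D(148,503)),(d,(-69,154,45),D(370,490))]
def g(x,m):
    m=m.copy()
    if m[2]>.1: m[2]+=x[3]
    return f(x,m)
t,r=fit(to,g,[.55,-.19,.26,0]); print('tank pose',t,'in bath',Rz(-b[2])@np.array([t[0]-b[0],t[1]-b[1],0])); print(np.round(r,1).tolist())
```

```text
[ 0.52732798 -0.14144767  0.44960126]
out [-0.0647 -0.0811  0.145 ] [-0.065   0.0008  0.145 ] yaw 0.263461176984103
in [-0.0611 -0.0811  0.145 ] [-0.0614  0.0008  0.145 ] yaw 0.2633458976718733
hood yaw 0.2619327462335936 [ 0.0739 -0.0765  0.177 ] [-0.0951 -0.0768  0.177 ]
tank pose [ 0.55543888 -0.1930141   0.24894907 -0.00103147] in bath [ 0.00041501 -0.00639123  0.        ]
[[-0.3, 0.4], [-1.5, -0.2], [0.5, -0.6], [0.3, 0.9], [1.1, 0.5], [-0.5, -0.4], [0.2, 0.3], [-0.5, -0.7], [-0.7, 0.5], [0.2, 0.6]]
```

Rim yaw agrees (0.262, basket 0.262). Lower with lip leg inside the tank, then feel for the inner face of the near wall with the leg.

```bash
python3 -m inch '[[[0,0,-0.15,0,0,0],[0,0,-0.3,0,0,0],[0,0,-0.4,0,0,0],[0,0,-0.455,0,0,0],[-0.02,-0.005,-0.455,0,0,0],[-0.048,-0.013,-0.455,0,0,0],[-0.048,-0.013,-0.455,0,0,0],[-0.048,-0.013,-0.455,0,0,0]]]'
python3 -m inch '[[[0,0,0,0,0,0],[0,0,0,0,0,0]]]'
python3 -m inch '[[[-0.005,-0.0013,0,0,0,0],[-0.005,-0.0013,0,0,0,0]]]'
python3 -m inch '[[[-0.005,-0.0013,0,0,0,0],[-0.005,-0.0013,0,0,0,0]]]'
```

```text
t: 5.5
eef_pos: [0.5177, -0.1449, 0.3594]
ee_rot: [-3.14, -0.0, -1.31]
force: [-0.3, -0.0, -2.5]
width: 0.0095
t: 5.75
eef_pos: [0.5177, -0.1448, 0.3587]
ee_rot: [-3.141, -0.0, -1.31]
force: [-0.1, 0.4, -2.8]
width: 0.0094
t: 6.0
eef_pos: [0.5165, -0.1451, 0.3586]
ee_rot: [3.141, 0.0, -1.31]
force: [1.0, 0.1, -1.9]
width: 0.0099
t: 6.25
eef_pos: [0.5155, -0.1453, 0.3587]
ee_rot: [3.142, 0.0, -1.31]
force: [0.2, 0.1, -2.4]
width: 0.0098
```

```bash
for i in 1; do python3 -m inch '[[[-0.005,-0.0013,0,0,0,0],[-0.005,-0.0013,0,0,0,0]]]'; done
python3 -m inch '[[[-0.005,-0.0013,0,0,0,0],[-0.005,-0.0013,0,0,0,0]]]'
python3 -m inch '[[[-0.005,-0.0013,0,0,0,0],[-0.005,-0.0013,0,0,0,0]]]'
```

```text
t: 6.5
eef_pos: [0.5145, -0.1456, 0.3587]
ee_rot: [3.142, -0.0, -1.31]
force: [-0.9, 0.2, -2.9]
width: 0.0097
t: 6.75
eef_pos: [0.5135, -0.1459, 0.3586]
ee_rot: [3.142, 0.0, -1.31]
force: [-0.4, -0.0, -2.9]
width: 0.0097
t: 7.0
eef_pos: [0.5125, -0.1461, 0.3587]
ee_rot: [3.142, -0.0, -1.31]
force: [1.0, -0.3, -2.1]
width: 0.0094
```

```bash
python3 -m inch '[[[-0.005,-0.0013,0,0,0,0],[-0.005,-0.0013,0,0,0,0]]]'
python3 -m inch '[[[-0.005,-0.0013,0,0,0,0],[-0.005,-0.0013,0,0,0,0]]]'
python3 -m inch '[[[-0.005,-0.0013,0,0,0,0],[-0.005,-0.0013,0,0,0,0]]]'
```

```text
t: 7.25
eef_pos: [0.5118, -0.1463, 0.3588]
ee_rot: [-3.141, -0.0, -1.31]
force: [1.1, -0.4, -2.0]
width: 0.0097
t: 7.5
eef_pos: [0.5112, -0.1465, 0.359]
ee_rot: [-3.14, -0.0, -1.31]
force: [4.0, 0.8, -3.0]
width: 0.0097
t: 7.75
eef_pos: [0.5106, -0.1466, 0.3592]
ee_rot: [-3.138, -0.001, -1.31]
force: [6.4, 1.5, -4.4]
width: 0.0098
```

Contact with the inner face at TCP x ≈ 0.512 (wall inner face at bath x ≈ -61.4 mm, agreeing with the wrist view). Back off, lift over, shift 8.5 mm beyond contact, and start down.

```bash
python3 -m inch '[[[0.024,0.0065,0,0,0,0],[0.024,0.0065,0.08,0,0,0],[0.02,0.005,0.15,0,0,0],[-0.01,-0.003,0.15,0,0,0],[-0.029,-0.008,0.15,0,0,0],[-0.029,-0.008,0.15,0,0,0],[-0.029,-0.008,0.15,0,0,0]]]'
python3 - <<'E'
from h import *
for n in('side','scene'):
    f=arm.grab_frame(n); cv2.imwrite(f'pics/{n}4.png',f)
d=cv2.imread('pics/side4.png')[100:220,340:440];cv2.imwrite('pics/m4.png',cv2.resize(d,(500,600),interpolation=cv2.INTER_CUBIC))
E
```

```text
t: 8.62
eef_pos: [0.5037, -0.1485, 0.3884]
ee_rot: [3.141, 0.0, -1.31]
force: [0.9, -0.3, -2.4]
width: 0.0096
```

View pics/m4.png

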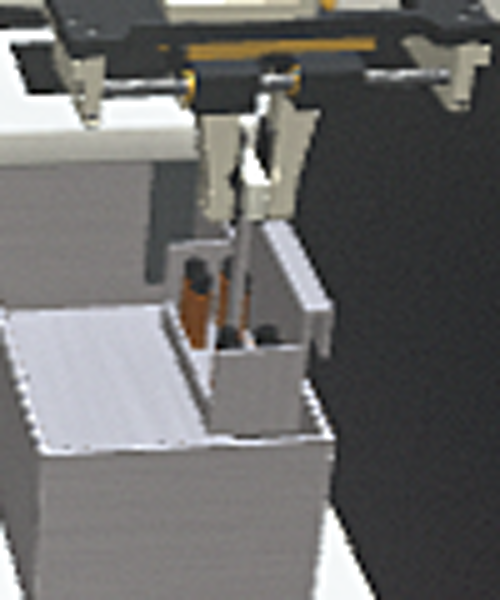

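```bash
python3 -m inch '[[[0,0,-0.04,0,0,0],[0,0,-0.07,0,0,0],[0,0,-0.07,0,0,0]]]'; python3 -m inch '[[[0,0,-0.015,0,0,0],[0,0,-0.03,0,0,0],[0,0,-0.03,0,0,0]]]'; python3 -m inch '[[[0,0,-0.015,0,0,0],[0,0,-0.03,0,0,0],[0,0,-0.03,0,0,0]]]'
```

```text
t: 9.1
eef_pos: [0.5036, -0.1485, 0.3737]
ee_rot: [3.14, 0.0, -1.31]
force: [-0.1, -1.2, -2.2]
width: 0.0098
t: 9.48
eef_pos: [0.5037, -0.1485, 0.3684]
ee_rot: [3.141, 0.0, -1.31]
force: [-0.4, 0.4, -2.2]
width: 0.0097
t: 9.85
eef_pos: [0.5037, -0.1485, 0.3623]
ee_rot: [3.141, 0.0, -1.31]
force: [0.3, 0.2, -2.6]
width: 0.0095
```

```bash
python3 -m inch '[[[0,0,-0.02,0,0,0],[0,0,-0.03,0,0,0],[0,0,-0.03,0,0,0]]]'; python3 -m inch '[[[0,0,-0.01,0,0,0],[0,0,-0.02,0,0,0],[0,0,-0.02,0,0,0]]]'; python3 -m inch '[[[0,0,-0.005,0,0,0],[0,0,-0.01,0,0,0]]]'
```

```text
t: 10.22
eef_pos: [0.5037, -0.1485, 0.3564]
ee_rot: [3.141, 0.0, -1.31]
force: [0.4, 0.2, -2.6]
width: 0.0096
t: 10.6
eef_pos: [0.5037, -0.1485, 0.3524]
ee_rot: [3.141, 0.0, -1.31]
force: [-0.0, 0.9, -3.7]
width: 0.0096
t: 10.85
eef_pos: [0.5038, -0.1485, 0.3506]
ee_rot: [-3.141, -0.0, -1.31]
force: [-0.7, 0.3, -1.8]
width: 0.0101
```

```bash
python3 -m inch '[[[0,0,-0.005,0,0,0],[0,0,-0.005,0,0,0]]]'; python3 -m inch '[[[0,0,-0.005,0,0,0],[0,0,-0.005,0,0,0]]]'; python3 -m inch '[[[0,0,-0.005,0,0,0],[0,0,-0.005,0,0,0]]]'
```

```text
t: 11.1
eef_pos: [0.5037, -0.1485, 0.3496]
ee_rot: [3.141, 0.0, -1.31]
force: [-0.5, -0.3, -2.7]
width: 0.0092
t: 11.35
eef_pos: [0.5038, -0.1485, 0.3486]
ee_rot: [3.141, 0.0, -1.31]
force: [0.2, 0.3, -2.3]
width: 0.0099
t: 11.6
eef_pos: [0.5039, -0.1485, 0.348]
ee_rot: [-3.141, -0.0, -1.31]
force: [-0.7, 1.3, -0.5]
width: 0.0097
```

```bash
python3 -m inch '[[[0,0,-0.005,0,0,0],[0,0,-0.005,0,0,0]]]'; python3 -m inch '[[[0,0,-0.005,0,0,0],[0,0,-0.005,0,0,0]]]'
python3 - <<'E'
from h import *
for n in('side','scene'):
    f=arm.grab_frame(n); cv2.imwrite(f'pics/{n}5.png',f)
d=cv2.imread('pics/side5.png')[100:220,340:440];s=cv2.imread('pics/scene5.png')[100:220,120:220]
cv2.imwrite('pics/m5.png',cv2.resize(np.hstack([d,s]),(800,480),interpolation=cv2.INTER_CUBIC))
E
```

```text
t: 11.85
eef_pos: [0.504, -0.1484, 0.3478]
ee_rot: [-3.14, -0.001, -1.31]
force: [-2.0, 2.6, 7.5]
width: 0.01
t: 12.1
eef_pos: [0.5041, -0.1484, 0.3476]
ee_rot: [-3.14, -0.001, -1.309]
force: [-3.4, 4.1, 13.9]
width: 0.0096
```

View pics/m5.png

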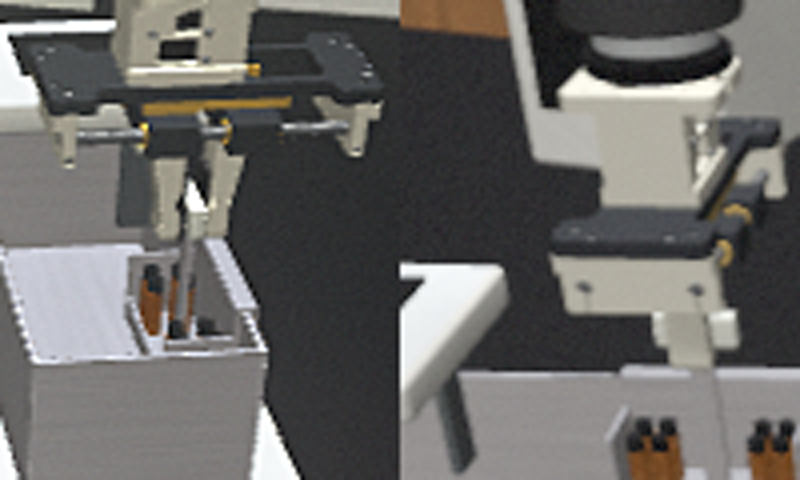

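Firm vertical contact at TCP 0.348 (lip underside at 0.145 = rim), lip seen over the wall in both views. Ease off the load and let go.

```bash
python3 -m inch '[[[0,0,0.008,0,0,0],[0,0,0.01,0,0,0]]]'; python3 -m inch '[[[0,0,0,0,0,0],[0,0,0,0,0,0],[0,0,0,0,0,0],[0,0,0,0,0,0]]]' 40; python3 -m inch '[[[0,0,0.05,0,0,0],[0,0,0.2,0,0,0],[0,0,0.4,0,0,0],[0,0,0.4,0,0,0]]]'
python3 - <<'E'
from h import *
for n in('side','scene'):
    f=arm.grab_frame(n); cv2.imwrite(f'pics/{n}6.png',f)
d=cv2.imread('pics/side6.png')[100:220,340:440];s=cv2.imread('pics/scene6.png')[140:260,120:220]
cv2.imwrite('pics/m6.png',cv2.resize(np.hstack([d,s]),(800,480),interpolation=cv2.INTER_CUBIC))
E
```

```text
t: 12.45
eef_pos: [0.5039, -0.1485, 0.348]
ee_rot: [-3.141, -0.0, -1.31]
force: [-0.7, 1.5, 1.1]
width: 0.0097
t: 12.95
eef_pos: [0.5038, -0.1485, 0.3476]
ee_rot: [3.141, 0.0, -1.31]
force: [-0.0, 0.5, 0.1]
width: 0.0391
t: 13.45
eef_pos: [0.5045, -0.1487, 0.4318]
ee_rot: [-3.135, -0.002, -1.31]
force: [1.4, 0.1, -0.1]
width: 0.0403
```

View pics/m6.png

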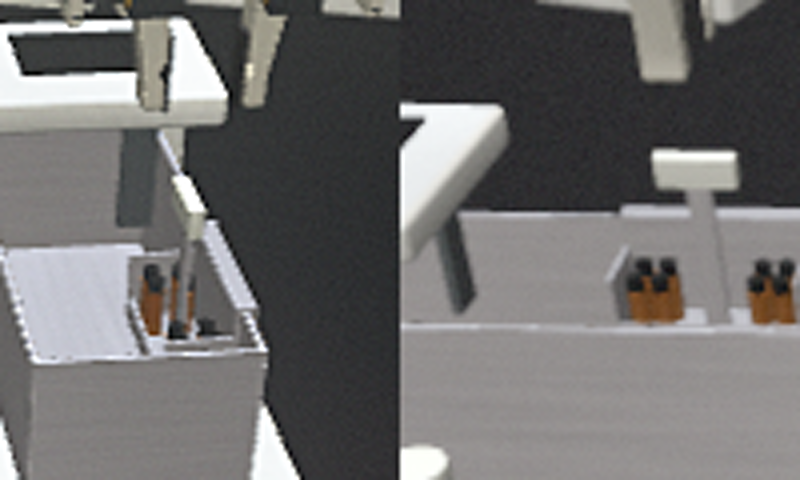

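Released; it hangs upright with the lip over the rim (side 395,165; scene 165,192). Now fingers closed, to the +y end of the basket, hovering just above the rim to check.

```bash
python3 -m inch '[[[-0.02,0.12,0,0,0,0],[-0.045,0.26,0,0,0,0],[-0.0575,0.368,0,0,0,0],[-0.0575,0.368,-0.15,0,0,0],[-0.0575,0.368,-0.3,0,0,0],[-0.0575,0.368,-0.42,0,0,0],[-0.0575,0.368,-0.42,0,0,0],[-0.0575,0.368,-0.42,0,0,0]]]' 0 20
python3 - <<'E'
from h import *
st=arm.get_state();print(st['eef_pos'],st['ee_rot'],st['width'])
for n in('side','scene'):
    f=arm.grab_frame(n); cv2.imwrite(f'pics/{n}7.png',f)
f=arm.grab_frame('wrist'); cv2.imwrite('pics/wrist7.png',f)
d=cv2.imread('pics/side7.png')[100:220,340:440];s=cv2.imread('pics/scene7.png')[120:240,140:240]
cv2.imwrite('pics/m7.png',cv2.resize(np.hstack([d,s]),(800,480),interpolation=cv2.INTER_CUBIC))
E
```

```text
t: 14.55
eef_pos: [0.4926, -0.0749, 0.3443]
ee_rot: [-3.141, -0.0, -1.31]
force: [1.3, -0.1, -0.2]
width: 0.0004
[ 0.49258663 -0.07491196  0.34425277] [-3.14144940e+00 -3.73410304e-04 -1.30979905e+00] 0.00043933123069260304
```

View pics/m7.png

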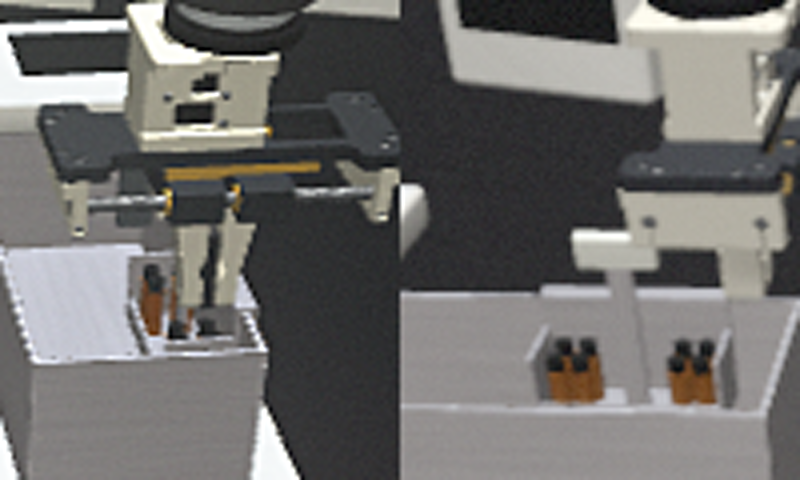

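View pics/wrist7.png

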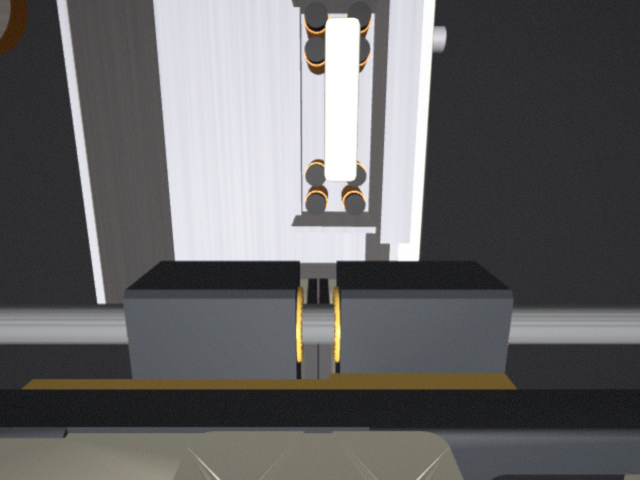

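Tip is between the basket's +y plate (scene ~727 in the crop) and the tank end, about 5 mm clear. Going down carefully.

```bash
python3 -m inch '[[[0,0,-0.05,0,0,0],[0,0,-0.1,0,0,0],[0,0,-0.15,0,0,0],[0,0,-0.15,0,0,0]]]'; python3 -m inch '[[[0,0,-0.05,0,0,0],[0,0,-0.1,0,0,0],[0,0,-0.125,0,0,0],[0,0,-0.125,0,0,0]]]'
python3 - <<'E'
from h import *
for n in('side','scene'):
    f=arm.grab_frame(n); cv2.imwrite(f'pics/{n}8.png',f)
d=cv2.imread('pics/side8.png')[100:220,340:440];s=cv2.imread('pics/scene8.png')[120:240,140:240]
cv2.imwrite('pics/m8.png',cv2.resize(np.hstack([d,s]),(800,480),interpolation=cv2.INTER_CUBIC))
E
```

```text
t: 15.2
eef_pos: [0.4919, -0.075, 0.3125]
ee_rot: [3.139, 0.0, -1.31]
force: [0.5, -0.5, 0.9]
width: 0.0004
t: 15.7
eef_pos: [0.4922, -0.0749, 0.2881]
ee_rot: [3.141, 0.0, -1.31]
force: [0.2, -0.3, -0.5]
width: 0.0001
```

View pics/m8.png

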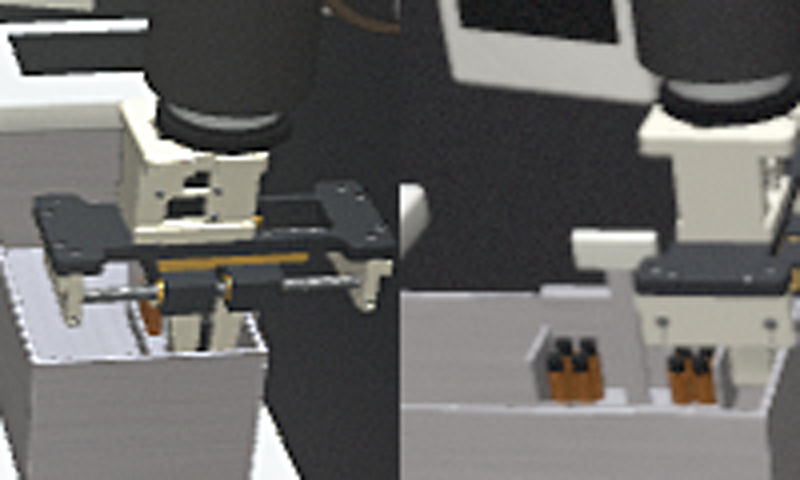

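```bash
python3 -m inch '[[[-0.01,0.037,0,-0.016,-0.0043,0],[-0.02,0.075,-0.003,-0.032,-0.0086,0],[-0.03,0.112,-0.006,-0.048,-0.013,0],[-0.04,0.15,-0.01,-0.0644,-0.0173,0],[-0.04,0.15,-0.01,-0.0644,-0.0173,0],[-0.04,0.15,-0.01,-0.0644,-0.0173,0]]]'
python3 - <<'E'
from h import *
from scipy.spatial.transform import Rotation as R
st=arm.get_state();Rm=R.from_euler('xyz',st['ee_rot']).as_matrix()
tip=st['eef_pos']+Rm[:,2]*.178
b=[.5534,-.1869,0];print('tip bath',Rz(-.262)@(tip-b), 'z dir',Rz(-.262)@Rm[:,2])
E
```

```text
t: 16.55
eef_pos: [0.4844, -0.0449, 0.287]
ee_rot: [-3.141, -0.208, -1.31]
force: [-0.5, -0.5, 0.2]
width: 0.0004
tip bath [-0.02970113  0.11818723  0.11281292] z dir [ 6.78268228e-04 -2.06898476e-01 -9.78362183e-01]
```

```bash
python3 -m inch '[[[0.0065,-0.0242,0,0,0,0],[0.013,-0.0483,0,0,0,0],[0.0195,-0.0725,0,0,0,0],[0.026,-0.0966,0,0,0,0],[0.026,-0.0966,0,0,0,0]]]'
python3 - <<'E'
from h import *
for n in('side','scene'):
    f=arm.grab_frame(n); cv2.imwrite(f'pics/{n}9.png',f)
d=cv2.imread('pics/side9.png')[100:220,340:440];s=cv2.imread('pics/scene9.png')[120:240,140:240]
cv2.imwrite('pics/m9.png',cv2.resize(np.hstack([d,s]),(800,480),interpolation=cv2.INTER_CUBIC))
E
```

```text
t: 17.18
eef_pos: [0.4893, -0.0648, 0.2865]
ee_rot: [3.141, -0.21, -1.311]
force: [0.3, -0.3, 0.7]
width: 0.0003
```

View pics/m9.png

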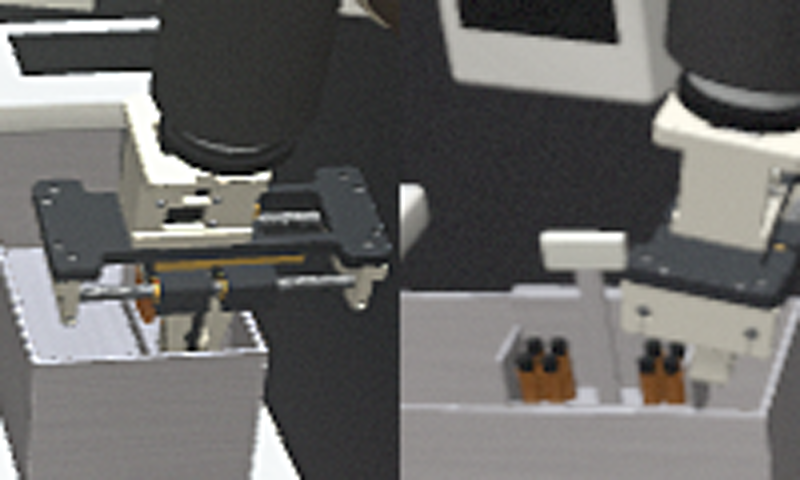

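The basket slides along (bar moved ~15 mm towards the hood), upright. Continue.

```bash
python3 -m inch '[[[0.0065,-0.0242,0,0,0,0],[0.013,-0.0483,0,0,0,0],[0.0195,-0.0725,0,0,0,0],[0.026,-0.0966,0,0,0,0],[0.0325,-0.121,0,0,0,0],[0.039,-0.145,0,0,0,0],[0.0455,-0.169,0,0,0,0],[0.0455,-0.169,0,0,0,0]]]'; python3 -m inch '[[[0.0065,-0.0242,0,0,0,0],[0.013,-0.0483,0,0,0,0],[0.0195,-0.0725,0,0,0,0],[0.0195,-0.0725,0,0,0,0]]]'
python3 - <<'E'
from h import *
for n in('side','scene'):
    f=arm.grab_frame(n); cv2.imwrite(f'pics/{n}10.png',f)
d=cv2.imread('pics/side10.png')[100:220,340:440];s=cv2.imread('pics/scene10.png')[120:240,120:220]
cv2.imwrite('pics/m10.png',cv2.resize(np.hstack([d,s]),(800,480),interpolation=cv2.INTER_CUBIC))
E
```

```text
t: 18.27
eef_pos: [0.4988, -0.0984, 0.2868]
ee_rot: [-3.141, -0.21, -1.31]
force: [0.4, -0.1, -0.4]
width: 0.0006
t: 18.77
eef_pos: [0.5026, -0.1129, 0.2867]
ee_rot: [-3.141, -0.21, -1.31]
force: [-0.2, 0.4, -0.4]
width: 0.0005
```

View pics/m10.png

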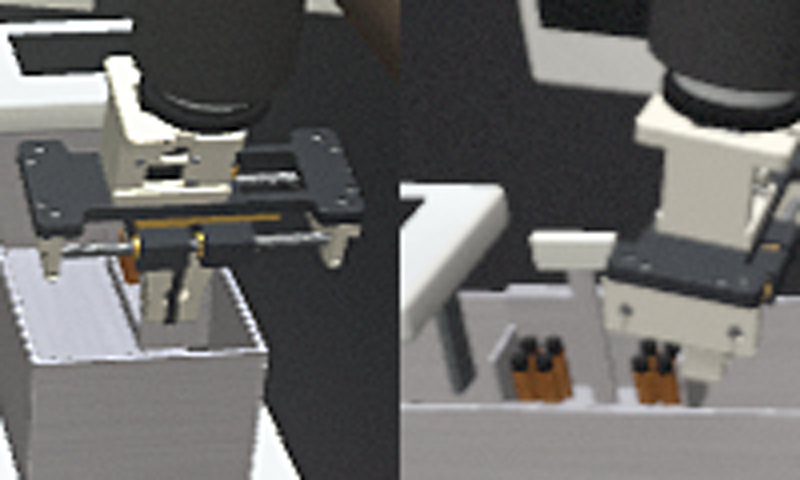

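```bash
python3 -m inch '[[[0.005,-0.0193,0,0,0,0],[0.0104,-0.0386,0,0,0,0],[0.0156,-0.058,0,0,0,0],[0.0156,-0.058,0,0,0,0]]]'; python3 -m inch '[[[0.0026,-0.0097,0,0,0,0],[0.0026,-0.0097,0,0,0,0]]]';  python3 -m inch '[[[0.0026,-0.0097,0,0,0,0],[0.0026,-0.0097,0,0,0,0]]]'; python3 -m inch '[[[0.0026,-0.0097,0,0,0,0],[0.0026,-0.0097,0,0,0,0]]]'
```

```text
t: 19.38
eef_pos: [0.5057, -0.1245, 0.2866]
ee_rot: [-3.141, -0.21, -1.31]
force: [-0.3, -0.9, -1.4]
width: 0.0007
t: 19.62
eef_pos: [0.5061, -0.1262, 0.2867]
ee_rot: [-3.141, -0.21, -1.31]
force: [-0.1, 0.7, 0.4]
width: 0.0005
t: 19.88
eef_pos: [0.5067, -0.1281, 0.2866]
ee_rot: [-3.141, -0.21, -1.31]
force: [-0.8, 1.2, 0.2]
width: 0.0007
t: 20.12
eef_pos: [0.5072, -0.1301, 0.2867]
ee_rot: [-3.141, -0.21, -1.31]
force: [-0.4, 1.1, 0.0]
width: 0.0003
```

```bash
python3 -m inch '[[[0.0026,-0.0097,0,0,0,0],[0.0026,-0.0097,0,0,0,0]]]';  python3 -m inch '[[[0.0026,-0.0097,0,0,0,0],[0.0026,-0.0097,0,0,0,0]]]'
python3 - <<'E'
from h import *
for n in('side','scene'):
    f=arm.grab_frame(n); cv2.imwrite(f'pics/{n}11.png',f)
s=cv2.imread('pics/scene11.png')[160:240,120:220]
cv2.imwrite('pics/m11.png',cv2.resize(s,(750,600),interpolation=cv2.INTER_CUBIC))
E
```

```text
t: 20.38
eef_pos: [0.5077, -0.132, 0.2867]
ee_rot: [-3.141, -0.21, -1.31]
force: [-2.0, -0.3, -0.4]
width: 0.0006
t: 20.62
eef_pos: [0.5082, -0.134, 0.2867]
ee_rot: [-3.141, -0.21, -1.31]
force: [-0.7, 1.6, 0.1]
width: 0.0004
```

View pics/m11.png

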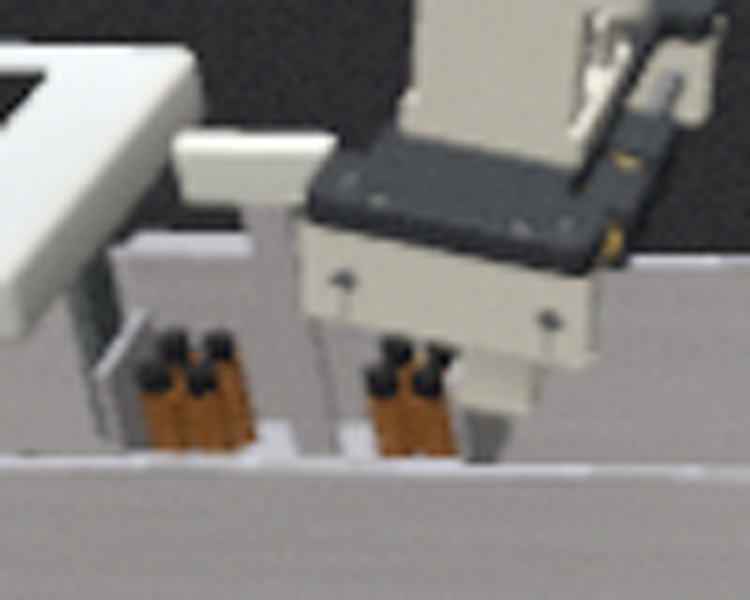

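Almost against the stop (stop face ~u 110, plate ~u 120 in the crop). Small steps until force rises.

```bash
python3 -m inch '[[[0.0013,-0.0048,0,0,0,0],[0.0013,-0.0048,0,0,0,0]]]';  python3 -m inch '[[[0.0013,-0.0048,0,0,0,0],[0.0013,-0.0048,0,0,0,0]]]'; python3 -m inch '[[[0.0013,-0.0048,0,0,0,0],[0.0013,-0.0048,0,0,0,0]]]'
```

```text
t: 20.98
eef_pos: [0.5084, -0.1348, 0.2867]
ee_rot: [-3.141, -0.209, -1.31]
force: [-2.1, 1.3, 0.6]
width: 0.0002
t: 21.22
eef_pos: [0.5087, -0.1358, 0.2867]
ee_rot: [-3.141, -0.209, -1.31]
force: [-0.6, 2.2, 1.3]
width: 0.0004
t: 21.48
eef_pos: [0.509, -0.1367, 0.2867]
ee_rot: [-3.141, -0.21, -1.31]
force: [-0.7, 0.9, 1.2]
width: 0.0006
```

```bash
python3 -m inch '[[[0.0013,-0.0048,0,0,0,0],[0.0013,-0.0048,0,0,0,0]]]';  python3 -m inch '[[[0.0013,-0.0048,0,0,0,0],[0.0013,-0.0048,0,0,0,0]]]'
```

```text
t: 21.72
eef_pos: [0.5092, -0.1375, 0.2867]
ee_rot: [-3.141, -0.209, -1.31]
force: [-1.5, 5.7, 1.4]
width: 0.0007
t: 21.98
eef_pos: [0.5092, -0.1378, 0.2866]
ee_rot: [-3.141, -0.208, -1.31]
force: [-6.0, 13.0, 4.3]
width: 0.0007
```

Force rose to 14 N: home. Back off and rise clear.

```bash
python3 -m inch '[[[-0.003,0.01,0,0,0,0],[-0.008,0.03,0,0,0,0],[-0.0325,0.121,0,0,0,0],[-0.052,0.193,0,0,0,0],[-0.052,0.193,0.2,0,0,0],[-0.052,0.193,0.4,0,0,0],[-0.052,0.193,0.6,0,0,0],[-0.052,0.193,0.6,0,0,0]]]'; python3 -m inch '[[[0,0.2,0.1,0.03,0.008,0],[0,0.5,0.1,0.0644,0.0173,0],[0,0.8,0.1,0.0644,0.0173,0],[0,0.8,0.1,0.0644,0.0173,0]]]'
python3 - <<'E'
from h import *
st=arm.get_state();print(st['eef_pos'],st['force'])
for n in('side','scene'):
    f=arm.grab_frame(n); cv2.imwrite(f'pics/{n}12.png',f)
d=cv2.imread('pics/side12.png')[85:205,320:440];s=cv2.imread('pics/scene12.png')[140:240,100:200]
cv2.imwrite('pics/m12.png',np.hstack([cv2.resize(d,(400,400),interpolation=cv2.INTER_CUBIC),cv2.resize(s,(400,400),interpolation=cv2.INTER_CUBIC)]))
E
```

```text
t: 22.98
eef_pos: [0.4999, -0.0996, 0.4101]
ee_rot: [-3.135, -0.21, -1.311]
force: [1.1, -0.5, -1.0]
width: 0.0004
t: 23.48
eef_pos: [0.499, 0.0632, 0.4259]
ee_rot: [3.141, 0.0, -1.306]
force: [0.4, -0.5, -0.4]
width: 0.0006
[0.49900839 0.06318029 0.42586333] [ 0.41869067 -0.51725665 -0.38815432]
```

View pics/m12.png

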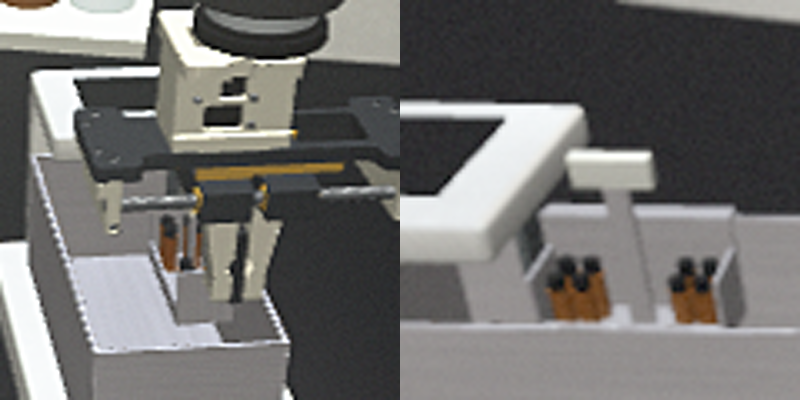

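View pics/scene12.png

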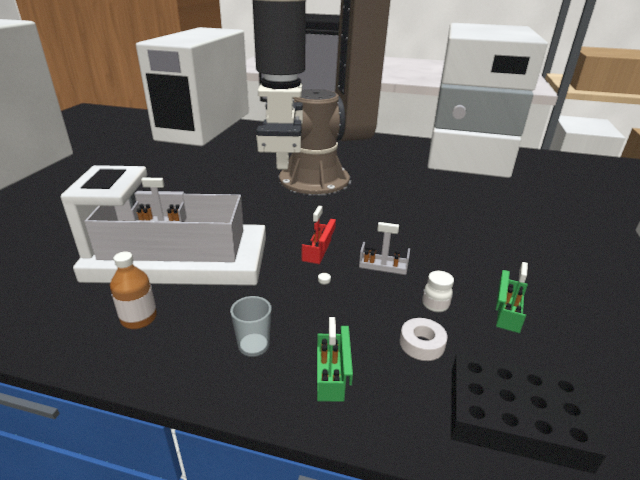

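Hanging upright, others unmoved. Move the arm out of the side view and check the stop contact by numbers.

```bash
python3 -m inch '[[[0,0.25,0.2,0,0,0],[0,0.5,0.4,0,0,0],[0,0.75,0.5,0,0,0],[0,0.9,0.5,0,0,0],[0,0.9,0.5,0,0,0]]]'
python3 - <<'E'
from h import *
for n in('side','scene'):
    f=arm.grab_frame(n); cv2.imwrite(f'pics/{n}13.png',f)
b=np.array([.5534,-.1869,0]);W=lambda m:Rz(.262)@np.array(m)/1+0
for y in(-45,-40,-35):
  o=np.array([-38,y,82.5])
  M=[(5,-23,95),(5,23,95),(5,23,115),(5,-23,115),(22,55,45),(22,-55,45),(-32,55,65),(-32,-55,65)]
  P=np.array([Rz(.262)@((o+m)/1000)+b for m in M])
  print(y,'scene crop',((proj('scene',P)-[100,140])*6).round(0).tolist(),'side',((proj('side',P)-[320,85])*5).round(0).tolist())
d=cv2.imread('pics/side13.png')[85:205,320:440];s=cv2.imread('pics/scene13.png')[140:240,100:200]
cv2.imwrite('pics/m13.png',cv2.resize(s,(600,600),interpolation=cv2.INTER_CUBIC))
cv2.imwrite('pics/m14.png',cv2.resize(d,(600,600),interpolation=cv2.INTER_CUBIC))
E
```

```text
t: 24.2
eef_pos: [0.4993, 0.2407, 0.5256]
ee_rot: [3.14, -0.001, -1.31]
force: [0.2, -0.2, -1.6]
width: 0.0004
-45 scene crop [[251.0, 275.0], [373.0, 277.0], [364.0, 228.0], [240.0, 226.0], [467.0, 417.0], [177.0, 413.0], [495.0, 308.0], [215.0, 304.0]] side [[272.0, 244.0], [291.0, 284.0], [294.0, 248.0], [275.0, 208.0], [264.0, 405.0], [221.0, 304.0], [373.0, 364.0], [323.0, 266.0]]
-40 scene crop [[264.0, 275.0], [387.0, 277.0], [378.0, 228.0], [254.0, 226.0], [480.0, 417.0], [191.0, 413.0], [508.0, 308.0], [228.0, 304.0]] side [[274.0, 248.0], [293.0, 289.0], [297.0, 252.0], [277.0, 212.0], [266.0, 410.0], [223.0, 308.0], [375.0, 369.0], [325.0, 270.0]]
-35 scene crop [[278.0, 276.0], [400.0, 277.0], [391.0, 228.0], [267.0, 226.0], [493.0, 418.0], [204.0, 413.0], [520.0, 308.0], [241.0, 304.0]] side [[276.0, 252.0], [296.0, 293.0], [299.0, 257.0], [279.0, 216.0], [268.0, 415.0], [225.0, 313.0], [377.0, 374.0], [327.0, 274.0]]
```

View pics/m13.png

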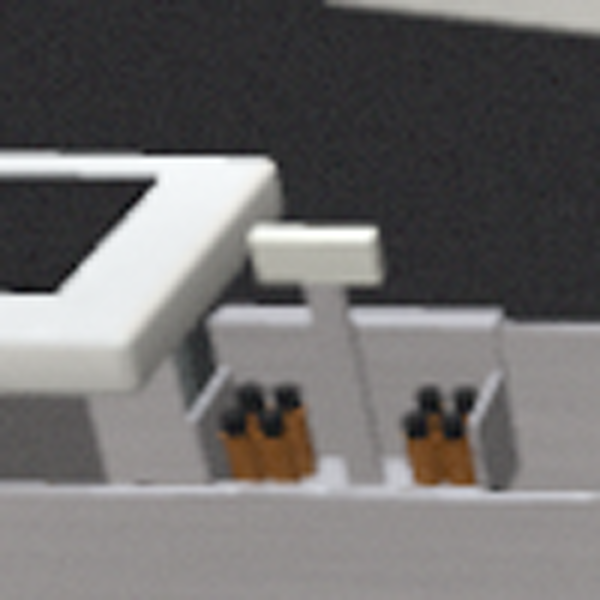

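View pics/m14.png

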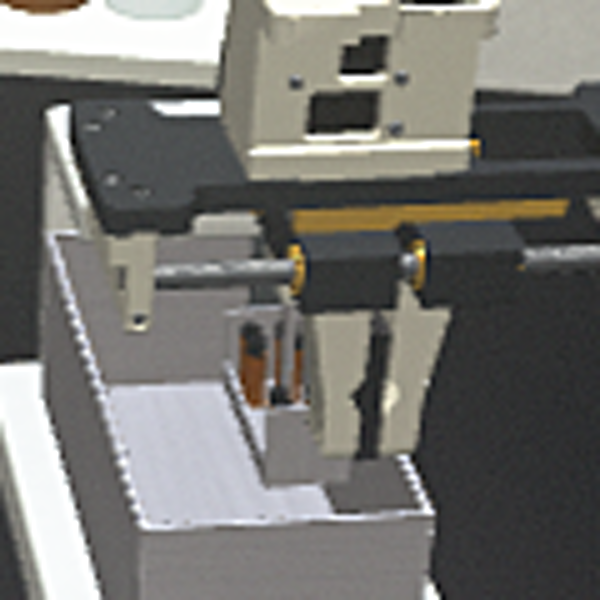

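```bash
python3 -c "
from station import arm
print(arm.job_done(), arm.get_state()['t'])"
```

```text
the job is handed in; nothing more can be done
the job is handed in; nothing more can be done
```

The lipped basket is hanging on the tank's near wall, pushed home against the stop under the hood. I handed the job in at about 24 s of the 58 s allowed, with the robot touching nothing.

- **Hanging:** I picked up the grey basket with the high lipped back and felt for the near wall's inner face with the lip's leg. I then shifted 8.5 mm past that contact and lowered it. The lip seated at about 145 mm, which matches the estimated rim height. I released it with its origin at about y = +50, clear of the hood.
- **Pushing:** I pushed it along the rim with the closed fingers on its +y end plate. The force stayed around 1–2 N while it slid, then rose to about 14 N at the stop.
- **Last checks:** The scene picture shows it upright and touching the stop, with the other things on the bench where they were. By that picture its origin is at y ≈ -40 to -42 (expected -40), within the accuracy of my bath estimate. In the last side picture the arm hid part of the basket, but the corner that showed agreed. No check failed.

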